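Open the combination padlock on the tool crate

TASK

The padlock on the tool crate is dialled but for its last number: turn the dial, click by click, until its white pointer comes round to the shackle and it drops into the notch, then draw the lock back from the staple to pull the shackle right out. Unhook the open lock from the staple and finish holding it up with the gripper, still open, at least 10 cm above the crate's lid and clear of it; do not shift the mallet, the jar or the sanding block.

Things in the scene. Friction and masses are not known exactly. Their poses are not given: they have to be found in the camera images.
- crate: fixed plywood tool crate, 300 x 340 x 100 mm (x, y, z); origin at the centre of its underside, z up, lid surface at 100 mm. Along its x lies a steel hasp strap (50 mm wide, 3 mm thick, top at 103 mm, from x = -70 to +71 mm, hinged at its near end) on which the padlock lies; the staple stands up through the strap's slot
- staple (a point): foot of the staple on the crate, at lid height (100 mm), midway between its two legs. Staple: arch of 6 mm round steel bar, legs 26 mm apart (centres) along the crate's y, 34 mm tall outside, 28 mm inside. The padlock's short shackle leg goes through the middle of the arch along the crate's x, with 6 mm of play to each side, so one staple leg stands inside the shackle
- padlock: loose padlock, 0.55 kg, flat on the strap, dial up. Rubber-jacketed case 58 x 52 x 26 mm (x, y, z); origin at the centre of its underside, z up, x towards the shackle. Shackle of 8 mm bar, legs at y = +13 and -13 mm, 13 mm above the underside; shut, the inside of its bow is at x = 56 mm. The long leg (y = +13) stays in the case, the short one goes 8 mm into it and passes through the staple
- dial_top (a point): centre of the dial's top face, 46 mm above the padlock's underside, on the case's centre. Dial: fluted black knob 30 mm across and 16 mm tall, on a skirt 40 mm across and 4 mm thick lying on the case; a white pointer line runs from the centre of its top out over the rim
- dial (a joint): angle of the dial in the case, rad: 0 when the pointer points straight at the shackle (last number), growing anticlockwise seen from above; starts at 0.8 to 2.2. Clicks over shallow false notches every 0.54 rad (shackle jumps 2 mm; up to 0.15 N m to turn). At 0, within some 0.2 rad, the fence drops into the true notch: the shackle jumps out 10 to 12 mm and the dial is held within 0.15 rad
- shackle (a joint): how far the shackle stands out of the case along padlock x, m: 0 shut; under 0.003 off the notch, whatever the pull; 0.010 to 0.012 sprung into the notch; 0.022 pulled right out. Friction (1.5 N) keeps it where it is left from 0.010 to 0.022. Right out, the short leg ends 14 mm clear of the case: bring the case up to the staple so that its bar stands in this gap, then lift
- mallet: bystander: wooden mallet lying on the bench beside the crate, 270 mm long with handle, head 62 x 125 x 85 mm; origin under its middle
- jar: bystander: glass jar with steel lid, 68 mm across, 85 mm tall, standing on the bench; origin at the centre of its underside
- sanding_block: bystander: cork sanding block 65 x 110 x 32 mm lying on the crate's lid; origin at the centre of its underside
Things that resemble listed ones, but are neither listed nor needed, are in the scene too. What is shaped like the padlock but blue is not meant.

How it is judged:
By the outcome, as a careful person would: the job done as asked, in the order asked, and still so for the second after the job is handed in, while the arm keeps its last pose, push and grip.
It also fails if it takes over 70 s, if anything falls off the work surface, if the arm or the gripper's body presses on something with over 40 N, if the wrist force passes 120 N, or if a joint passes its speed limit or range.

ROBOT

A 6-joint arm with a two-finger parallel gripper is mounted at the origin on the work surface. World frame = base frame: x ahead of the robot, y to its left, z up, the work surface at z = 0. Lengths are in m, angles in rad, forces in N, time in s.
With the tool pointing down it reaches from about 0.35 to 0.85 m from the base axis. Payload 8.1 kg.
Tool frame: the origin (TCP) lies at the very end of the fingers, on their centre line; the grasp point (between the pads) lies 19 mm behind it (robot.pinch_z is the z of the grasp point in the tool frame, in m); z points along the fingers, y is the direction in which the jaws open and shut (so a half turn about z gives the same grasp; the last joint's range is limited). The gripper opens to 93 mm and grips with 3 to 60 N. Pads are 15 mm wide; open, the fingers measure 128 mm over their backs; the gripper's body (75 mm by 188 mm) begins 65 mm behind the grasp point.
Start: joints at [1.234, 0.13, 1.488, -0, 1.523, -0.085], TCP at [0.149, 0.581, 0.219] pointing down, gripper open.
Joint ranges: [-2.96, 2.96], [-0.89, 2.26], [0.02, 2.5], [-1.34, 4.48], [0, 2.73], [-2.66, 2.66]. Speed limits (rad/s): [2.39, 2.39, 2.79, 3.14, 3.14, 3.14].

INTERFACE

Orientations are given as a rotation vector (axis times angle).
In Python, from plant import robot gives the robot as it stands.
- The arm moves only by the tool drive_tool, never from a script. Its argument "steps" is a list of rows, each an object of numbers: "jaw": the opening, from 0 (shut) to 1 (fully open); "tx", "ty", "tz": the shift along the tool's x, y, z scaled (see below); "turn": the turn about the tool's z scaled (see below). A call has 1 to 12 rows; each row is the pose to reach, as a shift and turn from the pose commanded when the call began, along the tool's axes at that moment, turning the shorter way round; what a row does not reach only later rows make up. The controller multiplies each number of a shift by 0.3 m and each number of a turn by 180 degrees. A row lasts 1/10 s, in which the tool goes at most 50 mm and 8.59 degrees, less where a joint would pass 70% of its speed; a pose out of reach is approached as far as the arm can. A call with a number of a shift or a turn outside -1 to 1 is refused whole. A call with a gripper value outside its range is refused whole. The fingers move at their own pace and stop on an object; "force" is the grip in N (left out, the last holds). Time passes only in rows, so rows that repeat a pose let the fingers close. It gives the time, the measured TCP pose, the force and the opening at its end, in the units of the state.
- robot.read_state(): the state, without advancing time (a new reading comes with each control period).
- robot.read_camera(name): name is "scene" or "side" or "wrist"; returns (picture, depth): 400x640x3 uint8, blue, green, red; 400x640 float32, m along the optical axis (not along the pixel's ray), 0 where there is no reading.
- robot.get_calibration(name): a dict with "fx", "fy", "cx", "cy" (pixels), "k1" (the pictures are not rectified: a ray, as slopes to the right and down, at radius r is drawn at 1 + k1 r^2 times it, then the intrinsics apply), "eye" and "attitude" of the camera in the world. Camera axes: x right, y down, z forward; pixel columns grow to the right and rows downward; lengths in m; the calibration is good to about 2 mm. A picture is of the moment at which its call begins: read the wrist's pose just before it. get_calibration takes no time and is no camera call; for the wrist camera it gives the pose at the moment of the call.
- robot.close_job(): hands the job in, once; it reports no verdict.
The state is a dict: "t": time; "q": joint angles; "dq": joint speeds; "joint_torque": joint torques, N m; "tool_pos": TCP position; "orientation": TCP orientation; "force": force on the tool from outside, world axes, zero at the start; "wrist_torque": the same for the moment, N m; "opening": finger opening in m.
Only numpy, scipy, OpenCV 4.12 (cv2) and the standard library are available. Lean on these libraries where they do the work, as an engineer would, in place of code of your own. Each camera call takes 0.05 s, during which the arm holds its last target.

## Working session

There is one attempt and no reset: what is moved stays moved. The work goes in short steps, Python scripts to look and compute and a tool call to move; the robot and the scene stay as the last step left them, time stands still between calls to the robot, and variables do not carry over. Pictures are saved under pics/ and viewed, and the job is handed in when it is done.

Besides the shell and the picture viewer there is one more tool, called after "Request:" by a JSON object that holds its "api" and its "payload", one argument or row to a line. drive_tool: Moves the arm, as the interface text tells. Its arguments: {"type":"object","properties":{"steps":{"type":"array"},"force":{"type":"number"}},"required":["steps"]}

```bash
mkdir -p pics; ls
cat > h.py <<'E'
import numpy as np, cv2
from scipy.spatial.transform import Rotation as R
from plant import robot
def snap(n,f):
    im,d=robot.read_camera(n); cv2.imwrite('pics/'+f+'.png',im); np.save('pics/'+f+'.npy',d); return im,d
E
python3 - <<'E'
from h import *
for n in ['scene','side','wrist']:
    c=robot.get_calibration(n); print(n,c); snap(n,n+'0')
s=robot.read_state(); print(s)
E
```

```text
pics
scene {'fx': 420.1592696117063, 'fy': 420.1592696117063, 'cx': 315.2772972283139, 'cy': 193.15533345555744, 'k1': -0.003384324485735575, 'eye': array([1.24040868, 0.62560831, 0.90661193]), 'attitude': array([-1.10992527, -2.37713174,  1.01772323])}
side {'fx': 489.363041634824, 'fy': 489.363041634824, 'cx': 325.68883726835696, 'cy': 194.53153877559944, 'k1': -0.10191301673812161, 'eye': array([ 0.21851485, -0.95309782,  0.91936255]), 'attitude': array([-2.1578679 ,  0.3778774 , -0.21032043])}
wrist {'fx': 315.78212677100436, 'fy': 315.78212677100436, 'cx': 321.0698169881643, 'cy': 191.60616925460576, 'k1': -0.06070488039585055, 'eye': array([0.08351376, 0.59834169, 0.38489497]), 'attitude': array([2.31680978, 1.7981221 , 0.22474904])}
{'t': 0.15, 'q': array([ 1.23360747e+00,  1.31002470e-01,  1.48901844e+00, -6.04665605e-06,
        1.52297549e+00, -8.54183160e-02]), 'dq': array([ 0.00051202, -0.0028869 , -0.00299214,  0.00061442,  0.00054908,
       -0.00099163]), 'joint_torque': array([ 6.56012926e-04, -5.60483587e+01, -4.92327726e+01,  7.68191228e-02,
        3.06956854e-02, -6.73194177e-05]), 'tool_pos': array([0.14932105, 0.58068205, 0.21782545]), 'orientation': array([-3.94399757e-01, -3.11644604e+00,  2.15774497e-03]), 'force': array([-0.12999109,  0.47395499,  0.4904841 ]), 'wrist_torque': array([ 0.04743175, -0.04149336,  0.01174777]), 'opening': 0.0928658177573398}
```

View pics/scene0.png

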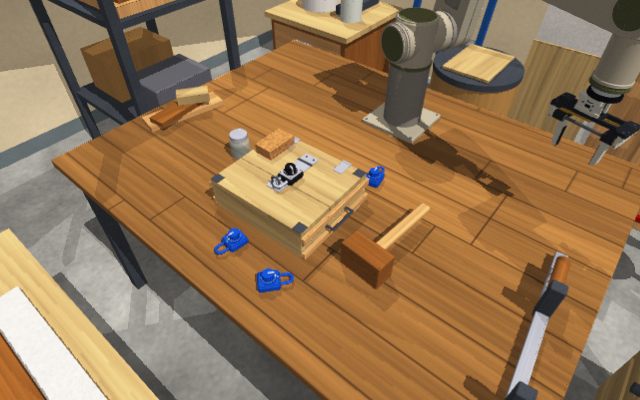

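View pics/side0.png

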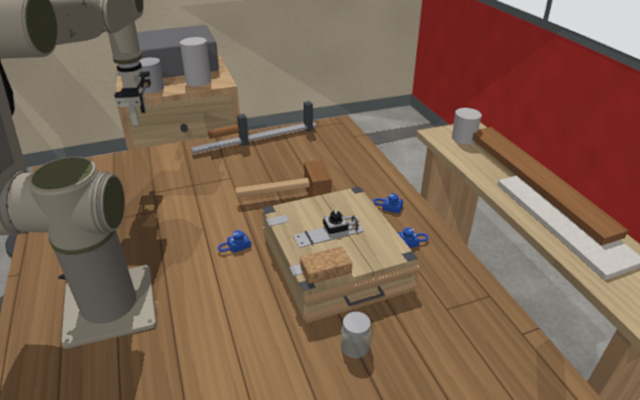

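View pics/wrist0.png

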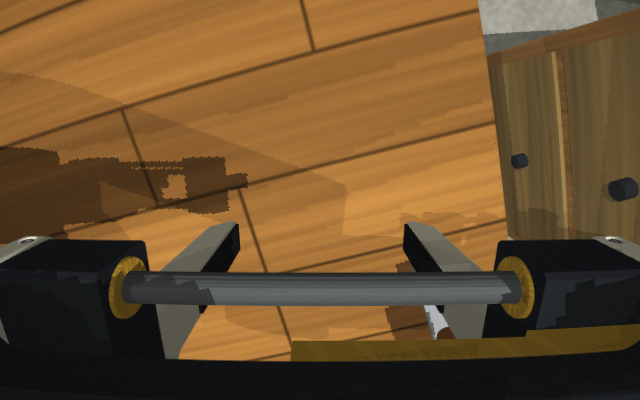

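The black-cased padlock is on the crate, at scene (290,172) and side (336,222). The three blue lookalikes on the bench are at scene (375,176), (232,240) and (268,280), and they aren't meant. I'll enlarge to confirm.

```bash
python3 - <<'E'
from h import *
a=cv2.imread('pics/scene0.png')[130:220,240:340]; b=cv2.imread('pics/side0.png')[180:280,270:390]
a=cv2.resize(a,(400,360),interpolation=cv2.INTER_CUBIC); b=cv2.resize(b,(400,360),interpolation=cv2.INTER_CUBIC)
cv2.imwrite('pics/crop0.png',np.hstack([a,b]))
cat=None
E
cat >> h.py <<'E'
def ray(c,u,v):
    x=(u-c['cx'])/c['fx']; y=(v-c['cy'])/c['fy']; xd,yd=x,y
    for _ in range(5):
        f=1+c['k1']*(x*x+y*y); x,y=xd/f,yd/f
    return np.array(c['eye']), R.from_rotvec(c['attitude']).apply([x,y,1.])
def onplane(c,u,v,z):
    e,d=ray(c,u,v); return e+d*(z-e[2])/d[2]
def proj(c,p):
    q=R.from_rotvec(c['attitude']).inv().apply(np.array(p)-c['eye']); x,y=q[0]/q[2],q[1]/q[2]
    f=1+c['k1']*(x*x+y*y); return np.array([c['fx']*x*f+c['cx'],c['fy']*y*f+c['cy']])
def tri(rays):
    A=np.zeros((3,3));b=np.zeros(3)
    for e,d in rays:
        d=d/np.linalg.norm(d);P=np.eye(3)-np.outer(d,d);A+=P;b+=P@e
    return np.linalg.solve(A,b)
E
python3 - <<'E'
from h import *
s=robot.get_calibration('scene');w=robot.get_calibration('side')
print(onplane(s,290,170,.14),onplane(w,336,217,.14))
st=robot.read_state();c=robot.get_calibration('wrist')
T=R.from_rotvec(st['orientation'])
print('tool axes',T.as_matrix().round(3)); print('cam in tool',T.inv().apply(c['eye']-st['tool_pos']), (T.inv()*R.from_rotvec(c['attitude'])).as_matrix().round(3))
E
```

```text
[ 0.60533956 -0.00726578  0.14      ] [ 0.59889695 -0.01830167  0.14      ]
tool axes [[-0.968  0.249 -0.   ]
 [ 0.249  0.968 -0.001]
 [ 0.    -0.001 -1.   ]]
cam in tool [ 0.06814794  0.00051174 -0.16719231] [[ 0.001 -0.968 -0.249]
 [ 1.     0.001 -0.001]
 [ 0.001 -0.249  0.968]]
```

View pics/crop0.png

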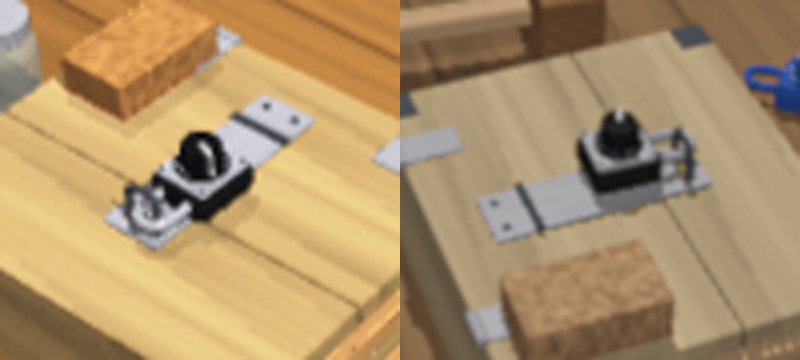

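Run:
```python
from h import *
w=robot.get_calibration('side');s=robot.get_calibration('scene')
a=onplane(w,297.6,241,.103);b=onplane(w,360,227.8,.103)
print(a,b,np.degrees(np.arctan2(*(b-a)[1::-1])))
k=lambda x,y:(x*.25+240,y*.25+130)
a=onplane(s,*k(288,112),.103);b=onplane(s,*k(135,235),.103)
print(a,b,np.degrees(np.arctan2(*(b-a)[1::-1])))
st=robot.read_state();T=R.from_rotvec(st['orientation'])
print(T.inv().apply(np.array([.60,-.013,.27])-st['tool_pos'])/.3)
```

```text
[ 0.48806065 -0.0349011   0.103     ] [ 0.66012034 -0.03881288  0.103     ] -1.3023958868276773
[ 0.49105907 -0.02425058  0.103     ] [ 0.66298246 -0.01835964  0.103     ] 1.9624681697392954
[-1.9478727  -1.54255    -0.17197866]
```

Request:
{"api": "drive_tool", "payload": {
  "steps": [
    {"jaw": 1,"tx": -0.97,"ty": -0.77,"tz": -0.09},
    {"tx": -0.97,"ty": -0.77,"tz": -0.09},
    {"tx": -0.97,"ty": -0.77,"tz": -0.09},
    {"tx": -0.97,"ty": -0.77,"tz": -0.09},
    {"tx": -0.97,"ty": -0.77,"tz": -0.09},
    {"tx": -0.97,"ty": -0.77,"tz": -0.09},
    {"tx": -0.97,"ty": -0.77,"tz": -0.09},
    {"tx": -0.97,"ty": -0.77,"tz": -0.09}
  ]
}}

```text
schema error: expected keys jaw, tx, ty, tz, turn
```

Request:
{"api": "drive_tool", "payload": {
  "steps": [
    {"tx": -0.97,"ty": -0.77,"tz": -0.09,"turn": -0.08},
    {"tx": -0.97,"ty": -0.77,"tz": -0.09,"turn": -0.08},
    {"tx": -0.97,"ty": -0.77,"tz": -0.09,"turn": -0.08},
    {"tx": -0.97,"ty": -0.77,"tz": -0.09,"turn": -0.08},
    {"tx": -0.97,"ty": -0.77,"tz": -0.09,"turn": -0.08},
    {"tx": -0.97,"ty": -0.77,"tz": -0.09,"turn": -0.08},
    {"tx": -0.97,"ty": -0.77,"tz": -0.09,"turn": -0.08},
    {"tx": -0.97,"ty": -0.77,"tz": -0.09,"turn": -0.08},
    {"tx": -0.97,"ty": -0.77,"tz": -0.09,"turn": -0.08},
    {"tx": -0.97,"ty": -0.77,"tz": -0.09,"turn": -0.08}
  ]
}}

```text
schema error: expected keys jaw, tx, ty, tz, turn
```

Run:
```python
from h import *
st=robot.read_state();print(st['t'],st['tool_pos'],R.from_rotvec(st['orientation']).as_matrix().round(3),st['q'])
snap('wrist','w1')
im=cv2.imread('pics/w1.png');cv2.imwrite('pics/w1c.png',cv2.resize(im[60:300,170:470],(750,600),interpolation=cv2.INTER_CUBIC))
```

```text
0.15 [0.14932105 0.58068205 0.21782545] [[-0.968  0.249 -0.   ]
 [ 0.249  0.968 -0.001]
 [ 0.    -0.001 -1.   ]] [ 1.23360747e+00  1.31002470e-01  1.48901844e+00 -6.04665605e-06
  1.52297549e+00 -8.54183160e-02]
```

View pics/w1c.png

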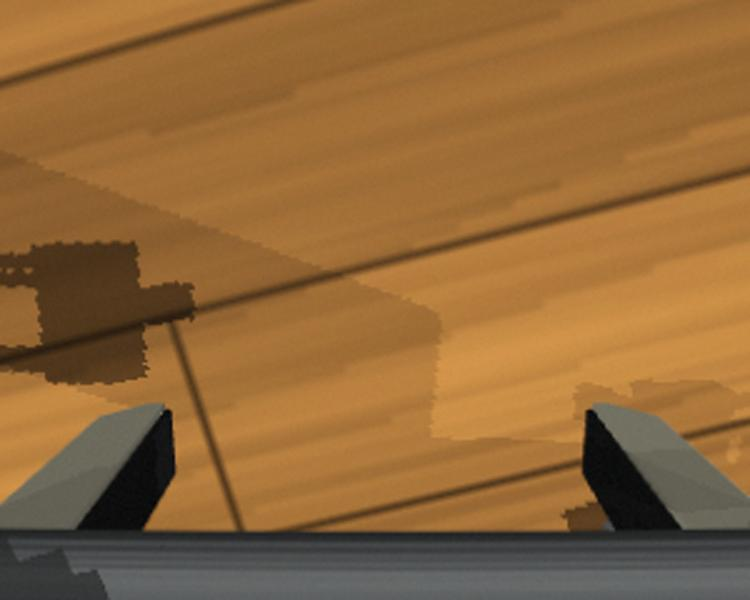

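The move was refused because every row needs all the keys.

Request:
{"api": "drive_tool", "payload": {
  "steps": [
    {"jaw": 1,"tx": -0.97,"ty": -0.77,"tz": -0.09,"turn": 0},
    {"jaw": 1,"tx": -0.97,"ty": -0.77,"tz": -0.09,"turn": 0},
    {"jaw": 1,"tx": -0.97,"ty": -0.77,"tz": -0.09,"turn": 0},
    {"jaw": 1,"tx": -0.97,"ty": -0.77,"tz": -0.09,"turn": 0},
    {"jaw": 1,"tx": -0.97,"ty": -0.77,"tz": -0.09,"turn": 0},
    {"jaw": 1,"tx": -0.97,"ty": -0.77,"tz": -0.09,"turn": 0},
    {"jaw": 1,"tx": -0.97,"ty": -0.77,"tz": -0.09,"turn": 0},
    {"jaw": 1,"tx": -0.97,"ty": -0.77,"tz": -0.09,"turn": 0}
  ]
}}

```text
t: 1.0
tool_pos: [0.3756, 0.2819, 0.2461]
orientation: [0.398, 3.115, -0.001]
force: [0.7, -0.3, -0.3]
opening: 0.0925
```

Request:
{"api": "drive_tool", "payload": {
  "steps": [
    {"jaw": 1,"tx": -0.97,"ty": -0.77,"tz": -0.09,"turn": -0.08},
    {"jaw": 1,"tx": -0.97,"ty": -0.77,"tz": -0.09,"turn": -0.08},
    {"jaw": 1,"tx": -0.97,"ty": -0.77,"tz": -0.09,"turn": -0.08},
    {"jaw": 1,"tx": -0.97,"ty": -0.77,"tz": -0.09,"turn": -0.08},
    {"jaw": 1,"tx": -0.97,"ty": -0.77,"tz": -0.09,"turn": -0.08},
    {"jaw": 1,"tx": -0.97,"ty": -0.77,"tz": -0.09,"turn": -0.08},
    {"jaw": 1,"tx": -0.97,"ty": -0.77,"tz": -0.09,"turn": -0.08},
    {"jaw": 1,"tx": -0.97,"ty": -0.77,"tz": -0.09,"turn": -0.08},
    {"jaw": 1,"tx": -0.97,"ty": -0.77,"tz": -0.09,"turn": -0.08},
    {"jaw": 1,"tx": -0.97,"ty": -0.77,"tz": -0.09,"turn": -0.08}
  ]
}}

```text
t: 2.0
tool_pos: [0.5978, -0.0117, 0.272]
orientation: [-0.003, -3.14, -0.001]
force: [0.8, 0.1, -0.1]
opening: 0.0929
```

Run:
```python
from h import *
st=robot.read_state();print(st['t'],st['tool_pos'],R.from_rotvec(st['orientation']).as_matrix().round(3),st['q'])
snap('wrist','w1')
im=cv2.imread('pics/w1.png');cv2.imwrite('pics/w1c.png',cv2.resize(im[60:300,170:470],(750,600),interpolation=cv2.INTER_CUBIC))
```

```text
2.0 [ 0.59780898 -0.01166691  0.27198503] [[-1.     0.002 -0.001]
 [ 0.002  1.     0.   ]
 [ 0.001  0.    -1.   ]] [-1.05461706e-01  1.10069940e-01  1.41371370e+00  3.37014270e-04
  1.61916697e+00 -1.67439561e+00]
```

View pics/w1c.png

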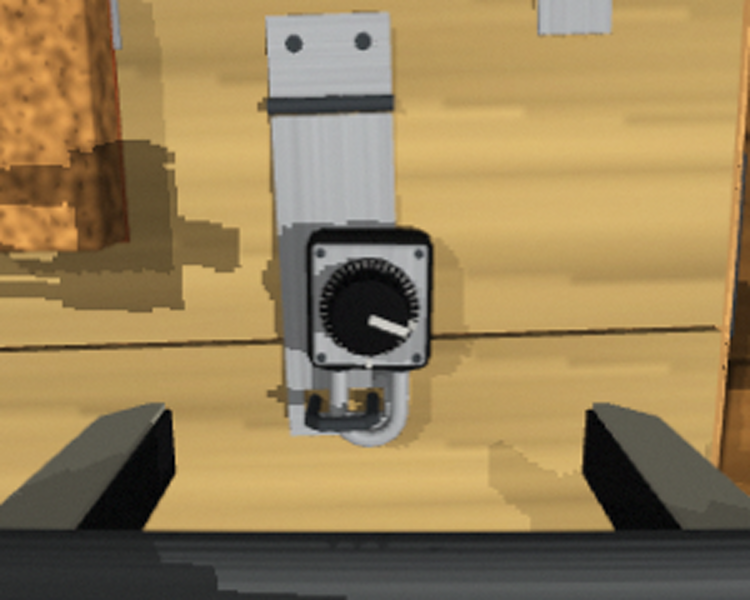

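Run:
```python
from h import *
c=robot.get_calibration('wrist');im=cv2.imread('pics/w1.png')
k=lambda x,y:(x*.4+170,y*.4+60)
P=lambda x,y,z:onplane(c,*k(x,y),z).round(4)
print('case face corners',[P(*p,.129) for p in [(315,250),(425,248),(428,362),(314,362)]])
print('screws',[P(*p,.129) for p in [(320,254),(418,254),(418,357),(321,358)]])
print('skirt c',P(369,307,.133),'ptr',P(371,319,.149),P(408,332,.149))
print('staple',P(312,418,.13),P(376,412,.13),'bow outer',P(376,445,.116))
print('strap L/R', P(268,105,.103),P(394,103,.103),P(265,16,.103),P(388,12,.103))
# white pointer by mask
g=im[160:220,290:350]; m=(g.min(2)>170).astype('uint8'); n,l,s,ce=cv2.connectedComponentsWithStats(m)
for i in range(1,n): 
    if s[i,4]>8: print(s[i],ce[i]+[290,160], ((ce[i]+[290,160]-[170,60])/.4))
d=np.load('pics/w1.npy'); print(d[180:196:4,316:322:2])
```

```text
case face corners [array([ 0.5769, -0.0354,  0.129 ]), array([0.5761, 0.0081, 0.129 ]), array([0.6232, 0.0101, 0.129 ]), array([ 0.6232, -0.0367,  0.129 ])]
screws [array([ 0.5785, -0.0335,  0.129 ]), array([0.5785, 0.0054, 0.129 ]), array([0.621 , 0.0059, 0.129 ]), array([ 0.6215, -0.0338,  0.129 ])]
skirt c [ 0.5991 -0.0141  0.133 ] ptr [ 0.6002 -0.0131  0.149 ] [0.6052 0.0009 0.149 ]
staple [ 0.6473 -0.038   0.13  ] [ 0.6446 -0.0113  0.13  ] bow outer [ 0.6652 -0.0113  0.116 ]
strap L/R [ 0.5205 -0.0559  0.103 ] [ 0.5198 -0.0039  0.103 ] [ 0.4855 -0.0561  0.103 ] [ 0.4841 -0.0065  0.103 ]
[ 7  0 12  8 48] [302.54166667 163.02083333] [331.35416667 257.55208333]
[20  0 15  3 44] [316.86363636 161.02272727] [367.15909091 252.55681818]
[37  0 12 12 85] [332.58823529 164.76470588] [406.47058824 261.91176471]
[28 27 15  7 46] [325.13043478 190.08695652] [387.82608696 325.2173913 ]
[ 7 33 11 12 67] [301.17910448 199.35820896] [327.94776119 348.39552239]
[21 43 12  4 18] [315.88888889 204.05555556] [364.72222222 360.13888889]
[15 49  3 11 32] [306.03125 214.15625] [340.078125 385.390625]
[40 50  3 10 22] [330.63636364 214.86363636] [401.59090909 387.15909091]
[[0.29489538 0.2964771  0.29501897]
 [0.29541153 0.29536626 0.2966245 ]
 [0.29863635 0.29705188 0.29779664]
 [0.2987766  0.29779908 0.29989073]]
```

The wrist view shows the black padlock with its dial centre near crop (370,312) and the pointer about 70° towards +y. The short leg, on the image left, runs through the staple. I'll descend over the dial.

Request:
{"api": "drive_tool", "payload": {
  "steps": [
    {"jaw": 0.6,"tx": -0.007,"ty": -0.007,"tz": 0.15,"turn": 0},
    {"jaw": 0.6,"tx": -0.007,"ty": -0.007,"tz": 0.28,"turn": 0},
    {"jaw": 0.6,"tx": -0.007,"ty": -0.007,"tz": 0.38,"turn": 0},
    {"jaw": 0.6,"tx": -0.007,"ty": -0.007,"tz": 0.43,"turn": 0},
    {"jaw": 0.6,"tx": -0.007,"ty": -0.007,"tz": 0.452,"turn": 0},
    {"jaw": 0.6,"tx": -0.007,"ty": -0.007,"tz": 0.452,"turn": 0},
    {"jaw": 0.6,"tx": -0.007,"ty": -0.007,"tz": 0.452,"turn": 0}
  ],
  "force": 35
}}

```text
t: 2.75
tool_pos: [0.6013, -0.0132, 0.1392]
orientation: [0.0, 3.139, -0.0]
force: [-0.1, -0.2, -0.1]
opening: 0.0557
```

Run:
```python
from h import *
st=robot.read_state();print(st['t'],st['tool_pos'],st['force'],st['opening'])
im,_=snap('wrist','w2')
cv2.imwrite('pics/w2c.png',cv2.resize(im[120:400,120:520],(800,560),interpolation=cv2.INTER_CUBIC))
```

```text
2.75 [ 0.60126708 -0.01324207  0.13916959] [-0.13560279 -0.19448821 -0.10622956] 0.05565097509192837
```

View pics/w2c.png

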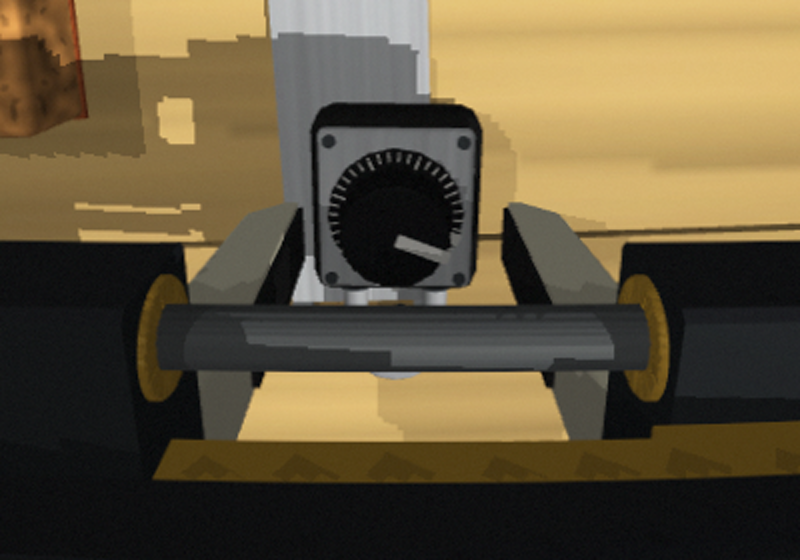

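Run:
```python
from h import *
c=robot.get_calibration('wrist')
for p in [(.6013,.0148,.139),(.6013,-.041,.139),(.5938,.0148,.139),(.6013,-.0132,.149),(.6013,-.0132,.139),(.600,-.014,.149)]: print(p,(proj(c,p)-[120,120])*2)
P=lambda x,y,z:onplane(c,x/2+120,y/2+120,z).round(4)
print([P(*p,.129) for p in [(329,141),(464,142),(460,279),(331,278)]],P(398,241,.149))
```

```text
(0.6013, 0.0148, 0.139) [500.36181475 227.72965265]
(0.6013, -0.041, 0.139) [304.18205048 227.56220565]
(0.5938, 0.0148, 0.139) [501.47570169 202.87310708]
(0.6013, -0.0132, 0.149) [401.8563966  241.95325981]
(0.6013, -0.0132, 0.139) [401.90748786 227.77020969]
(0.6, -0.014, 0.149) [398.87572021 237.46549943]
[array([ 0.5784, -0.0344,  0.129 ]), array([0.5787, 0.0048, 0.129 ]), array([0.6224, 0.0047, 0.129 ]), array([ 0.6221, -0.0351,  0.129 ])] [ 0.601  -0.0142  0.149 ]
```

Request:
{"api": "drive_tool", "payload": {
  "steps": [
    {"jaw": 0.6,"tx": 0.002,"ty": -0.004,"tz": 0.007,"turn": 0},
    {"jaw": 0.2,"tx": 0.002,"ty": -0.004,"tz": 0.007,"turn": 0},
    {"jaw": 0.2,"tx": 0.002,"ty": -0.004,"tz": 0.007,"turn": 0},
    {"jaw": 0.2,"tx": 0.002,"ty": -0.004,"tz": 0.007,"turn": 0},
    {"jaw": 0.2,"tx": 0.002,"ty": -0.004,"tz": 0.007,"turn": 0},
    {"jaw": 0.2,"tx": 0.002,"ty": -0.004,"tz": 0.007,"turn": 0}
  ],
  "force": 35
}}

```text
t: 3.4
tool_pos: [0.5996, -0.0149, 0.1351]
orientation: [0.001, 3.141, -0.001]
force: [0.3, -2.1, 0.8]
opening: 0.0294
```

Request:
{"api": "drive_tool", "payload": {
  "steps": [
    {"jaw": 0.2,"tx": 0,"ty": 0,"tz": 0,"turn": 0.025},
    {"jaw": 0.2,"tx": 0,"ty": 0,"tz": 0,"turn": 0.05},
    {"jaw": 0.2,"tx": 0,"ty": 0,"tz": 0,"turn": 0.075},
    {"jaw": 0.2,"tx": 0,"ty": 0,"tz": 0,"turn": 0.1},
    {"jaw": 0.2,"tx": 0,"ty": 0,"tz": 0,"turn": 0.125},
    {"jaw": 0.2,"tx": 0,"ty": 0,"tz": 0,"turn": 0.15},
    {"jaw": 0.2,"tx": 0,"ty": 0,"tz": 0,"turn": 0.175},
    {"jaw": 0.2,"tx": 0,"ty": 0,"tz": 0,"turn": 0.2},
    {"jaw": 0.2,"tx": 0,"ty": 0,"tz": 0,"turn": 0.225},
    {"jaw": 0.2,"tx": 0,"ty": 0,"tz": 0,"turn": 0.25},
    {"jaw": 0.2,"tx": 0,"ty": 0,"tz": 0,"turn": 0.25}
  ]
}}

```text
t: 4.5
tool_pos: [0.5999, -0.0139, 0.135]
orientation: [1.204, 2.901, 0.002]
force: [2.1, 3.1, -0.0]
opening: 0.0289
```

Run:
```python
from h import *
st=robot.read_state();print(st['t'],st['tool_pos'],st['force'],st['wrist_torque'],st['opening'])
im,_=snap('wrist','w3')
cv2.imwrite('pics/w3c.png',cv2.resize(im[120:400,120:520],(800,560),interpolation=cv2.INTER_CUBIC))
```

```text
4.5 [ 0.59987331 -0.01391593  0.13499556] [ 2.13664169  3.06391835 -0.03851161] [ 0.52477531 -0.51523038  0.13764517] 0.02889096805942696
```

View pics/w3c.png

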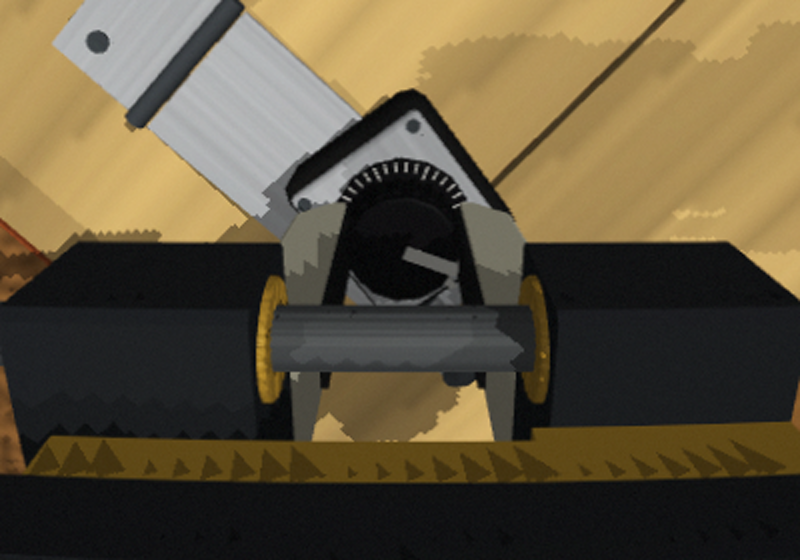

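Run:
```python
from h import *
c=robot.get_calibration('wrist')
P=lambda x,y,z:onplane(c,x/2+120,y/2+120,z)
ang=lambda a,b:np.degrees(np.arctan2(*(b-a)[1::-1])).round(1)
print('screws',P(303,204,.129),P(413,126,.129),'dir y',ang(P(303,204,.129),P(413,126,.129))-90)
print('right edge x dir',ang(P(425,97,.127),P(512,212,.127)))
print('strap x',ang(P(55,43,.103),P(230,200,.103)), ang(P(245,12,.103),P(360,113,.103)))
print('ptr',ang(P(404,252,.149),P(456,271,.149)))
```

```text
screws [ 0.57611125 -0.03002709  0.129     ] [0.58213458 0.00900264 0.129     ] dir y -8.799999999999997
right edge x dir -7.8
strap x 0.4 2.8
ptr 23.4
```

Request:
{"api": "drive_tool", "payload": {
  "steps": [
    {"jaw": 0.2,"tx": 0,"ty": 0,"tz": 0,"turn": 0.025},
    {"jaw": 0.2,"tx": 0,"ty": 0,"tz": 0,"turn": 0.05},
    {"jaw": 0.2,"tx": 0,"ty": 0,"tz": 0,"turn": 0.075},
    {"jaw": 0.2,"tx": 0,"ty": 0,"tz": 0,"turn": 0.1},
    {"jaw": 0.2,"tx": 0,"ty": 0,"tz": 0,"turn": 0.125},
    {"jaw": 0.2,"tx": 0,"ty": 0,"tz": 0,"turn": 0.15},
    {"jaw": 0.2,"tx": 0,"ty": 0,"tz": 0,"turn": 0.175},
    {"jaw": 0.2,"tx": 0,"ty": 0,"tz": 0,"turn": 0.18},
    {"jaw": 0.2,"tx": 0,"ty": 0,"tz": 0,"turn": 0.18}
  ]
}}

```text
t: 5.45
tool_pos: [0.5996, -0.0148, 0.1351]
orientation: [1.961, 2.454, 0.0]
force: [1.3, -0.2, 1.1]
opening: 0.0293
```

Run:
```python
from h import *
st=robot.read_state();print(st['t'],st['tool_pos'],st['force'],st['wrist_torque'],st['opening'])
im,_=snap('wrist','w4')
cv2.imwrite('pics/w4c.png',cv2.resize(im[120:400,120:520],(800,560),interpolation=cv2.INTER_CUBIC))
im,_=snap('side','s4')
im2,_=snap('scene','c4')
cv2.imwrite('pics/s4c.png',np.hstack([cv2.resize(im[170:270,290:390],(400,400),interpolation=cv2.INTER_CUBIC),cv2.resize(im2[130:230,240:340],(400,400),interpolation=cv2.INTER_CUBIC)]))
```

```text
5.45 [ 0.59961599 -0.0147707   0.13505258] [ 1.27364318 -0.17975937  1.05139608] [ 0.09466803 -0.27518306 -0.03442105] 0.029344175815905524
```

View pics/w4c.png

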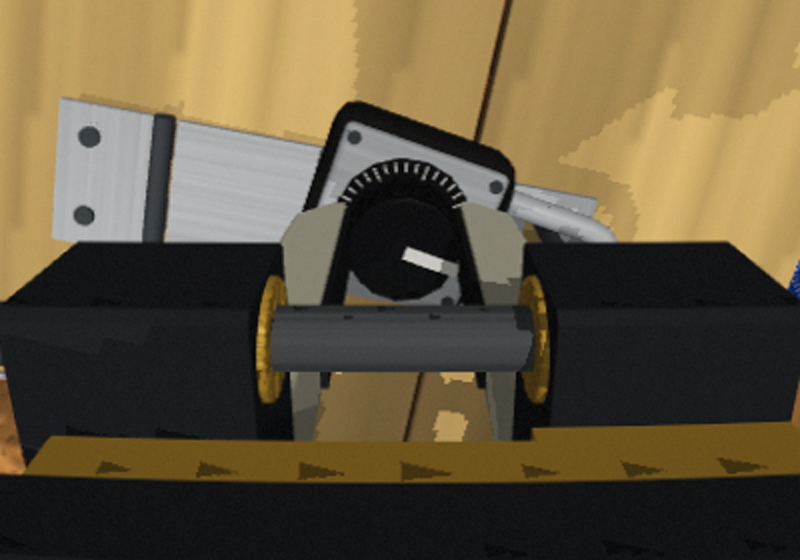

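View pics/s4c.png

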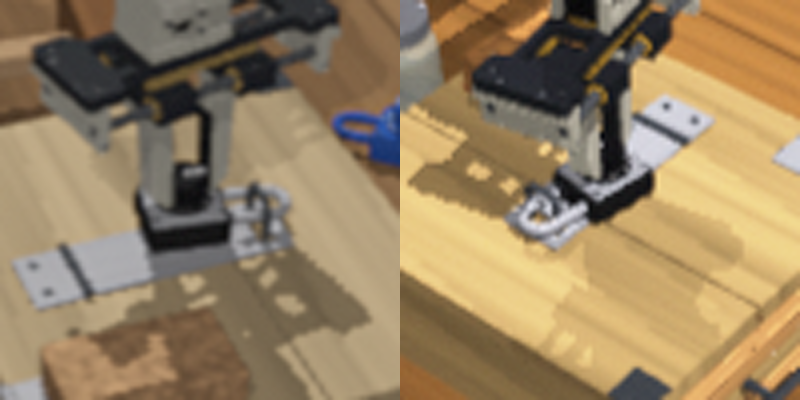

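Run:
```python
from h import *
c=robot.get_calibration('wrist')
P=lambda x,y,z:onplane(c,x/2+120,y/2+120,z)
ang=lambda a,b:np.degrees(np.arctan2(*(b-a)[1::-1])).round(1)
print('screws x dir',ang(P(354,138,.129),P(497,187,.129)),P(354,138,.129),P(497,187,.129))
print('strap x',ang(P(62,97,.103),P(320,145,.103)))
print('ptr',ang(P(404,252,.149),P(456,269,.149)))
s,w=robot.get_calibration('scene'),robot.get_calibration('side')
b1=ray(s,240+520/4,130+230/4)
print('bow outer scene',onplane(s,240+520/4,130+225/4,.116),'side',onplane(w,290+288/4,170+205/4,.116))
```

```text
screws x dir -6.8 [0.58147589 0.00758108 0.129     ] [0.62470493 0.00239108 0.129     ]
strap x 1.8
ptr -6.8
bow outer scene [0.49494257 0.18971971 0.116     ] side [ 0.66911347 -0.02974573  0.116     ]
```

The pointer (−6.8°) lines up with the case axis (−6.8°). The wrist torque has reversed and the bow stands further out, so the dial is in the true notch. I'll release it and regrip on the case.

Request:
{"api": "drive_tool", "payload": {
  "steps": [
    {"jaw": 0.43,"tx": 0,"ty": 0,"tz": 0,"turn": 0},
    {"jaw": 0.43,"tx": 0,"ty": 0,"tz": 0,"turn": 0},
    {"jaw": 0.43,"tx": 0,"ty": 0,"tz": -0.1,"turn": 0},
    {"jaw": 0.43,"tx": 0,"ty": 0,"tz": -0.2,"turn": -0.43},
    {"jaw": 0.43,"tx": 0,"ty": 0,"tz": -0.3,"turn": -0.43},
    {"jaw": 0.8,"tx": 0,"ty": 0,"tz": -0.3,"turn": -0.43},
    {"jaw": 0.8,"tx": 0,"ty": 0,"tz": -0.3,"turn": -0.43},
    {"jaw": 0.8,"tx": 0,"ty": 0,"tz": -0.3,"turn": -0.43},
    {"jaw": 0.8,"tx": 0,"ty": 0,"tz": -0.3,"turn": -0.43},
    {"jaw": 0.8,"tx": 0,"ty": 0,"tz": -0.3,"turn": -0.43},
    {"jaw": 0.8,"tx": 0,"ty": 0,"tz": -0.3,"turn": -0.43},
    {"jaw": 0.8,"tx": 0,"ty": 0,"tz": -0.3,"turn": -0.43}
  ]
}}

```text
t: 6.8
tool_pos: [0.5992, -0.0147, 0.2247]
orientation: [0.008, -3.141, 0.0]
force: [0.3, -0.3, -0.5]
opening: 0.074
```

Run:
```python
from h import *
st=robot.read_state();print(st['t'],st['tool_pos'],st['orientation'],st['opening'])
im,_=snap('wrist','w5')
cv2.imwrite('pics/w5c.png',cv2.resize(im[80:300,180:460],(770,605),interpolation=cv2.INTER_CUBIC)[:600])
```

```text
6.8 [ 0.59924545 -0.01467912  0.22468442] [ 8.32650215e-03 -3.14086230e+00  1.02190361e-04] 0.07404382142914864
```

View pics/w5c.png

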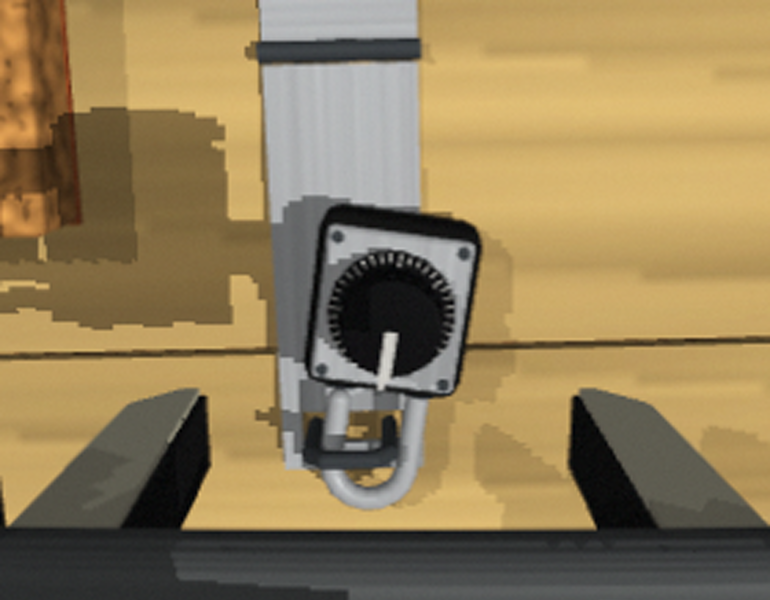

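Run:
```python
from h import *
c=robot.get_calibration('wrist')
P=lambda x,y,z:onplane(c,x/2.75+180,y/2.75+80,z).round(4)
ang=lambda a,b:np.degrees(np.arctan2(*(b-a)[1::-1])).round(1)
S=[P(*p,.129) for p in [(338,237),(463,254),(443,384),(322,370)]]
print(S,np.mean(S,0),ang(S[0],S[3]),ang(S[1],S[2]))
print('bow outer',P(367,509,.116),'staple',P(313,452,.13),P(390,445,.13),P(350,455,.134),P(350,467,.128))
print('strap',ang(P(262,70,.103),P(283,465,.103)),P(262,70,.103),P(283,465,.103))
```

```text
[array([ 0.5769, -0.0302,  0.129 ]), array([0.5816, 0.0083, 0.129 ]), array([0.6239, 0.0035, 0.129 ]), array([ 0.6198, -0.0353,  0.129 ])] [ 0.60055  -0.013425  0.129   ] -6.8 -6.5
bow outer [ 0.6752 -0.0207  0.116 ] staple [ 0.6477 -0.0382  0.13  ] [ 0.6448 -0.0132  0.13  ] [ 0.6468 -0.026   0.134 ] [ 0.6538 -0.0262  0.128 ]
strap 2.0 [ 0.5271 -0.0564  0.103 ] [ 0.665  -0.0515  0.103 ]
```

Request:
{"api": "drive_tool", "payload": {
  "steps": [
    {"jaw": 0.8,"tx": -0.003,"ty": 0.004,"tz": 0.14,"turn": 0},
    {"jaw": 0.8,"tx": -0.003,"ty": 0.004,"tz": 0.26,"turn": 0},
    {"jaw": 0.8,"tx": -0.003,"ty": 0.004,"tz": 0.34,"turn": 0},
    {"jaw": 0.8,"tx": -0.003,"ty": 0.004,"tz": 0.38,"turn": 0},
    {"jaw": 0.8,"tx": -0.003,"ty": 0.004,"tz": 0.391,"turn": 0},
    {"jaw": 0.8,"tx": -0.003,"ty": 0.004,"tz": 0.391,"turn": 0},
    {"jaw": 0.8,"tx": -0.003,"ty": 0.004,"tz": 0.391,"turn": 0}
  ],
  "force": 15
}}

```text
t: 7.55
tool_pos: [0.6016, -0.0136, 0.1096]
orientation: [0.003, 3.139, -0.001]
force: [0.4, -0.2, 0.3]
opening: 0.0747
```

Request:
{"api": "drive_tool", "payload": {
  "steps": [
    {"jaw": 0.4,"tx": 0,"ty": 0,"tz": 0,"turn": 0},
    {"jaw": 0.4,"tx": 0,"ty": 0,"tz": 0,"turn": 0},
    {"jaw": 0.4,"tx": 0,"ty": 0,"tz": 0,"turn": 0},
    {"jaw": 0.4,"tx": 0,"ty": 0,"tz": 0,"turn": 0},
    {"jaw": 0.4,"tx": 0,"ty": 0,"tz": 0,"turn": 0}
  ],
  "force": 15
}}

```text
t: 8.05
tool_pos: [0.6008, -0.0138, 0.1084]
orientation: [0.002, 3.141, -0.001]
force: [-1.2, -2.5, 4.1]
opening: 0.0536
```

Request:
{"api": "drive_tool", "payload": {
  "steps": [
    {"jaw": 0.4,"tx": 0,"ty": 0,"tz": 0,"turn": -0.01},
    {"jaw": 0.4,"tx": 0,"ty": 0,"tz": 0,"turn": -0.01},
    {"jaw": 0.4,"tx": 0,"ty": 0,"tz": 0,"turn": -0.01}
  ],
  "force": 40
}}

```text
t: 8.35
tool_pos: [0.6008, -0.0136, 0.1083]
orientation: [-0.047, 3.14, -0.0]
force: [-1.9, -0.9, 5.5]
opening: 0.0528
```

Run:
```python
from h import *
st=robot.read_state();print(st['t'],st['tool_pos'],st['orientation'],st['force'],st['opening'])
im,_=snap('wrist','w6')
cv2.imwrite('pics/w6c.png',cv2.resize(im[120:400,120:520],(800,560),interpolation=cv2.INTER_CUBIC))
```

```text
8.35 [ 0.60076876 -0.01356946  0.1083389 ] [-4.68909285e-02  3.14035796e+00 -4.39021113e-04] [-1.86554443 -0.93343174  5.54952428] 0.052808764887154136
```

View pics/w6c.png

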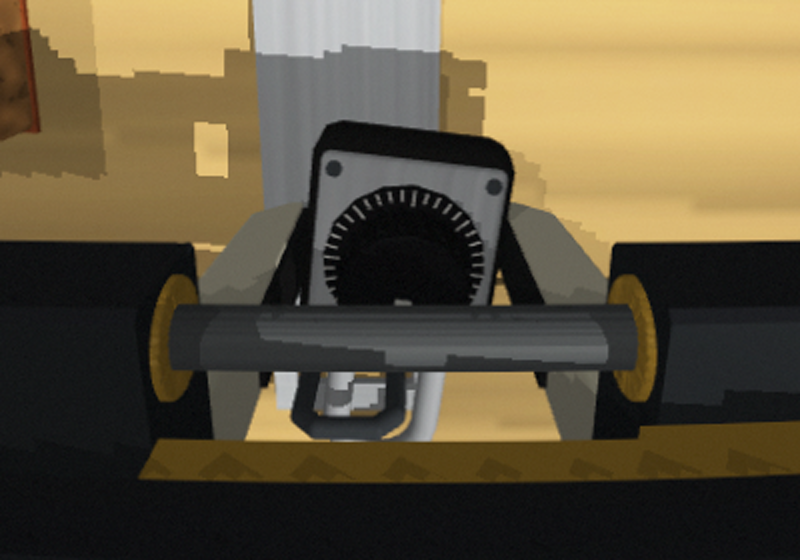

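Request:
{"api": "drive_tool", "payload": {
  "steps": [
    {"jaw": 0.3,"tx": 0,"ty": 0,"tz": -0.004,"turn": 0},
    {"jaw": 0.3,"tx": 0,"ty": 0,"tz": -0.004,"turn": 0},
    {"jaw": 0.3,"tx": 0,"ty": 0,"tz": -0.004,"turn": 0},
    {"jaw": 0.3,"tx": 0,"ty": 0,"tz": -0.004,"turn": 0},
    {"jaw": 0.3,"tx": 0,"ty": 0,"tz": -0.004,"turn": 0}
  ],
  "force": 45
}}

```text
t: 8.9
tool_pos: [0.6002, -0.0134, 0.1084]
orientation: [0.047, -3.141, -0.0]
force: [0.8, -1.0, -3.3]
opening: 0.053
```

Run:
```python
from h import *
st=robot.read_state();print(st['t'],st['tool_pos'],st['orientation'],st['force'],st['wrist_torque'],st['opening'])
im,_=snap('wrist','w7')
cv2.imwrite('pics/w7c.png',cv2.resize(im[120:400,120:520],(800,560),interpolation=cv2.INTER_CUBIC))
```

```text
8.9 [ 0.60016042 -0.01335483  0.10844153] [ 4.72151317e-02 -3.14062170e+00 -2.52721842e-04] [ 0.82171574 -1.02038655 -3.32886656] [-0.16191664 -0.16998637 -0.04738306] 0.052965975769755314
```

View pics/w7c.png

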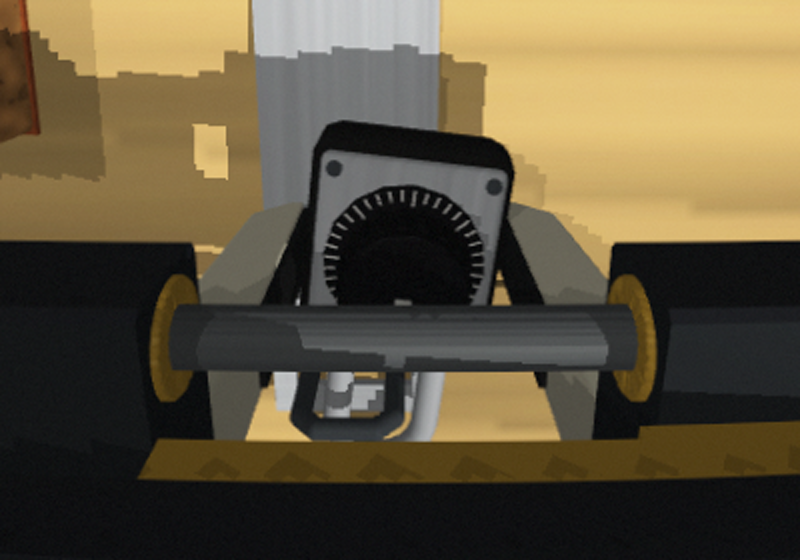

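The case didn't align with the pads: it is at about −6.5° and the tool at about +2.5°. I'll open, turn the tool to the case's angle and grip again.

Request:
{"api": "drive_tool", "payload": {
  "steps": [
    {"jaw": 0.75,"tx": 0,"ty": 0,"tz": 0,"turn": 0},
    {"jaw": 0.75,"tx": 0,"ty": 0,"tz": 0,"turn": 0},
    {"jaw": 0.75,"tx": 0,"ty": 0,"tz": 0,"turn": 0.05},
    {"jaw": 0.75,"tx": 0,"ty": 0,"tz": 0,"turn": 0.05},
    {"jaw": 0.75,"tx": 0,"ty": 0,"tz": 0,"turn": 0.05},
    {"jaw": 0.3,"tx": 0,"ty": 0,"tz": 0,"turn": 0.05},
    {"jaw": 0.3,"tx": 0,"ty": 0,"tz": 0,"turn": 0.05},
    {"jaw": 0.3,"tx": 0,"ty": 0,"tz": 0,"turn": 0.05},
    {"jaw": 0.3,"tx": 0,"ty": 0,"tz": 0,"turn": 0.05},
    {"jaw": 0.3,"tx": 0,"ty": 0,"tz": 0,"turn": 0.05}
  ],
  "force": 45
}}

```text
t: 9.95
tool_pos: [0.6004, -0.0134, 0.1089]
orientation: [0.199, 3.135, 0.0]
force: [0.2, -0.3, 0.0]
opening: 0.0519
```

Run:
```python
from h import *
st=robot.read_state();print(st['t'],st['tool_pos'],st['orientation'],st['force'],st['wrist_torque'],st['opening'])
im,_=snap('wrist','w8')
cv2.imwrite('pics/w8c.png',cv2.resize(im[120:400,120:520],(800,560),interpolation=cv2.INTER_CUBIC))
```

```text
9.95 [ 0.60044664 -0.01341013  0.10886575] [1.98772602e-01 3.13522000e+00 7.87942987e-05] [ 0.20310074 -0.26562913  0.03591279] [0.04458872 0.02450256 0.04211543] 0.051876031257329196
```

View pics/w8c.png

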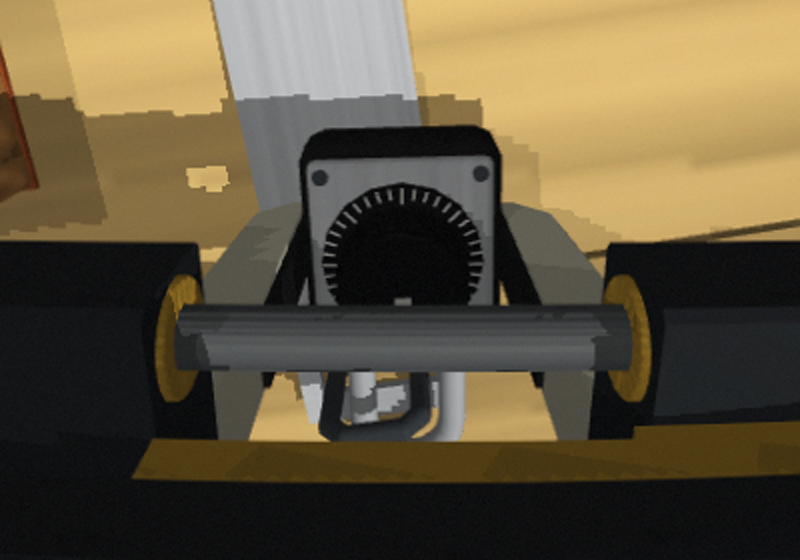

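Request:
{"api": "drive_tool", "payload": {
  "steps": [
    {"jaw": 0.3,"tx": 0,"ty": 0,"tz": -0.008,"turn": 0},
    {"jaw": 0.3,"tx": 0,"ty": 0,"tz": -0.008,"turn": -0.026},
    {"jaw": 0.3,"tx": 0,"ty": 0,"tz": -0.008,"turn": -0.052},
    {"jaw": 0.3,"tx": 0,"ty": 0,"tz": -0.008,"turn": -0.052}
  ]
}}

```text
t: 10.4
tool_pos: [0.5994, -0.0134, 0.11]
orientation: [0.059, -3.139, -0.0]
force: [0.6, 0.3, -6.3]
opening: 0.0515
```

Request:
{"api": "drive_tool", "payload": {
  "steps": [
    {"jaw": 0.3,"tx": 0.015,"ty": 0,"tz": 0,"turn": 0},
    {"jaw": 0.3,"tx": 0.03,"ty": 0,"tz": 0,"turn": 0},
    {"jaw": 0.3,"tx": 0.045,"ty": 0,"tz": 0,"turn": 0},
    {"jaw": 0.3,"tx": 0.06,"ty": 0,"tz": 0,"turn": 0},
    {"jaw": 0.3,"tx": 0.07,"ty": 0,"tz": 0,"turn": 0},
    {"jaw": 0.3,"tx": 0.08,"ty": 0,"tz": 0,"turn": 0},
    {"jaw": 0.3,"tx": 0.08,"ty": 0,"tz": 0,"turn": 0},
    {"jaw": 0.3,"tx": 0.08,"ty": 0,"tz": 0,"turn": 0}
  ]
}}

```text
t: 11.2
tool_pos: [0.5763, -0.0144, 0.1113]
orientation: [0.057, -3.141, 0.0]
force: [-0.3, -0.9, -6.6]
opening: 0.0521
```

Run:
```python
from h import *
st=robot.read_state();print(st['t'],st['tool_pos'],st['orientation'],st['force'],st['wrist_torque'],st['opening'])
im,_=snap('wrist','w9')
cv2.imwrite('pics/w9c.png',cv2.resize(im[120:400,120:520],(800,560),interpolation=cv2.INTER_CUBIC))
```

```text
11.2 [ 0.57627143 -0.01444149  0.111277  ] [ 5.68173758e-02 -3.14082223e+00  2.47029957e-04] [-0.26322344 -0.90630776 -6.61772133] [-0.23850661  0.01334569 -0.07362729] 0.05208643762422791
```

View pics/w9c.png

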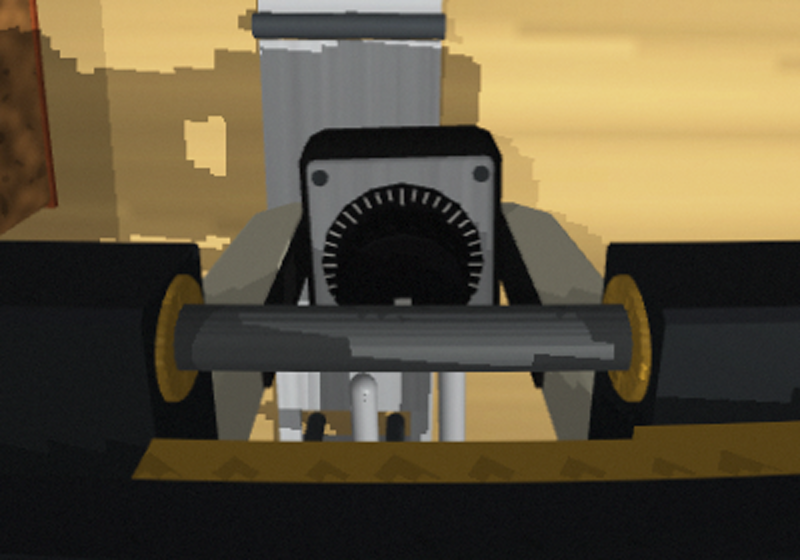

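Request:
{"api": "drive_tool", "payload": {
  "steps": [
    {"jaw": 0.3,"tx": 0.005,"ty": 0,"tz": 0,"turn": 0},
    {"jaw": 0.3,"tx": 0.01,"ty": 0,"tz": 0,"turn": 0},
    {"jaw": 0.3,"tx": 0.015,"ty": 0,"tz": 0,"turn": 0},
    {"jaw": 0.3,"tx": 0.015,"ty": 0,"tz": 0,"turn": 0}
  ],
  "force": 50
}}

```text
t: 11.65
tool_pos: [0.5749, -0.0149, 0.1125]
orientation: [-0.057, 3.134, -0.002]
force: [12.0, -2.7, -9.1]
opening: 0.0517
```

Request:
{"api": "drive_tool", "payload": {
  "steps": [
    {"jaw": 0.3,"tx": 0.004,"ty": 0,"tz": 0,"turn": 0},
    {"jaw": 0.3,"tx": 0.007,"ty": 0,"tz": 0,"turn": 0},
    {"jaw": 0.3,"tx": 0.007,"ty": 0,"tz": 0,"turn": 0}
  ]
}}

```text
t: 11.95
tool_pos: [0.5743, -0.0149, 0.1131]
orientation: [-0.057, 3.131, -0.001]
force: [20.5, -1.9, -13.6]
opening: 0.0517
```

Run:
```python
from h import *
st=robot.read_state();print(st['t'],st['tool_pos'],st['force'])
im,_=snap('wrist','w10')
im1,_=snap('side','s10')
im2,_=snap('scene','c10')
cv2.imwrite('pics/a10.png',np.hstack([cv2.resize(im1[190:260,310:380],(400,400),interpolation=cv2.INTER_CUBIC),cv2.resize(im2[145:205,250:310],(400,400),interpolation=cv2.INTER_CUBIC)]))
cv2.imwrite('pics/w10c.png',cv2.resize(im[120:400,120:520],(800,560),interpolation=cv2.INTER_CUBIC))
```

```text
11.95 [ 0.57433494 -0.01487628  0.11314348] [ 20.52140186  -1.87143128 -13.64575754]
```

View pics/a10.png

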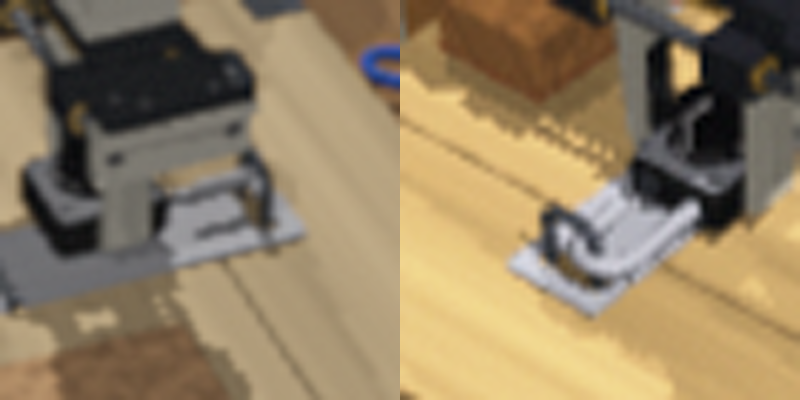

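View pics/w10c.png

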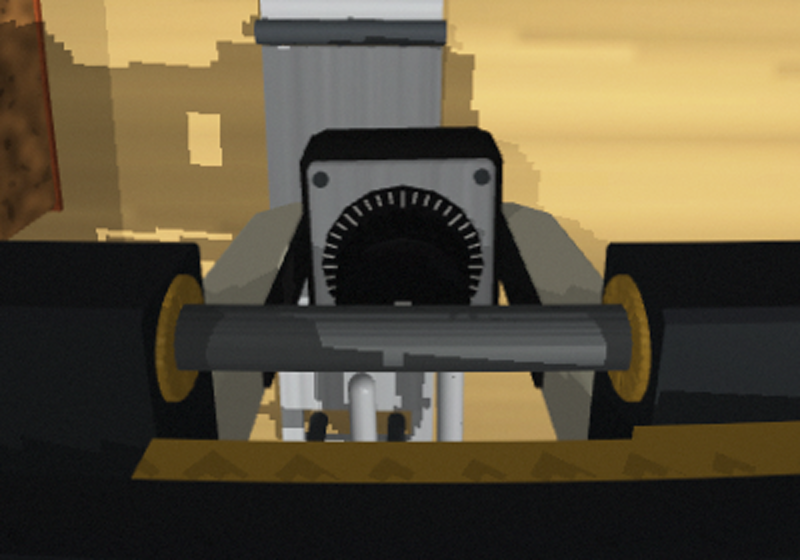

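Run:
```python
from h import *
c=robot.get_calibration('wrist')
P=lambda x,y,z:onplane(c,x/2+120,y/2+120,z).round(4)
print('tip',P(362,374,.121),'expected if out', .5743+.043,'staple leg tops',P(318,425,.12),P(397,425,.12))
S=[P(320,179,.133),P(482,177,.133)];print(S)
```

```text
tip [ 0.6171 -0.0248  0.121 ] expected if out 0.6173000000000001 staple leg tops [ 0.6364 -0.0378  0.12  ] [ 0.6354 -0.0139  0.12  ]
[array([ 0.5538, -0.0355,  0.133 ]), array([0.5518, 0.004 , 0.133 ])]
```

The shackle is right out: its short-leg tip is at x = 0.617, as expected. Next I'll bring the case up so the staple stands in the gap.

Request:
{"api": "drive_tool", "payload": {
  "steps": [
    {"jaw": 0.3,"tx": -0.03,"ty": 0,"tz": 0,"turn": 0},
    {"jaw": 0.3,"tx": -0.06,"ty": 0,"tz": 0,"turn": 0},
    {"jaw": 0.3,"tx": -0.09,"ty": 0,"tz": 0,"turn": 0},
    {"jaw": 0.3,"tx": -0.115,"ty": 0,"tz": 0,"turn": 0},
    {"jaw": 0.3,"tx": -0.13,"ty": 0,"tz": 0,"turn": 0},
    {"jaw": 0.3,"tx": -0.14,"ty": 0,"tz": 0,"turn": 0},
    {"jaw": 0.3,"tx": -0.14,"ty": 0,"tz": 0,"turn": 0},
    {"jaw": 0.3,"tx": -0.14,"ty": 0,"tz": 0,"turn": 0}
  ]
}}

```text
t: 12.9
tool_pos: [0.6116, -0.013, 0.1111]
orientation: [0.057, -3.141, -0.0]
force: [-0.3, -0.4, -6.0]
opening: 0.0518
```

Run:
```python
from h import *
st=robot.read_state();print(st['t'],st['tool_pos'],st['orientation'],st['force'])
im,_=snap('wrist','w11')
im1,_=snap('side','s11')
im2,_=snap('scene','c11')
cv2.imwrite('pics/a11.png',np.hstack([cv2.resize(im1[190:260,310:380],(400,400),interpolation=cv2.INTER_CUBIC),cv2.resize(im2[145:205,250:310],(400,400),interpolation=cv2.INTER_CUBIC)]))
cv2.imwrite('pics/w11c.png',cv2.resize(im[120:400,120:520],(800,560),interpolation=cv2.INTER_CUBIC))
c=robot.get_calibration('wrist')
print((proj(c,(.648,-.0255,.131))-[120,120])*2)
```

```text
12.9 [ 0.61157828 -0.01302591  0.11108508] [ 5.71234037e-02 -3.14060213e+00 -6.10071035e-05] [-0.34045786 -0.43254661 -6.04069817]
[350.08388628 380.57160919]
```

View pics/a11.png

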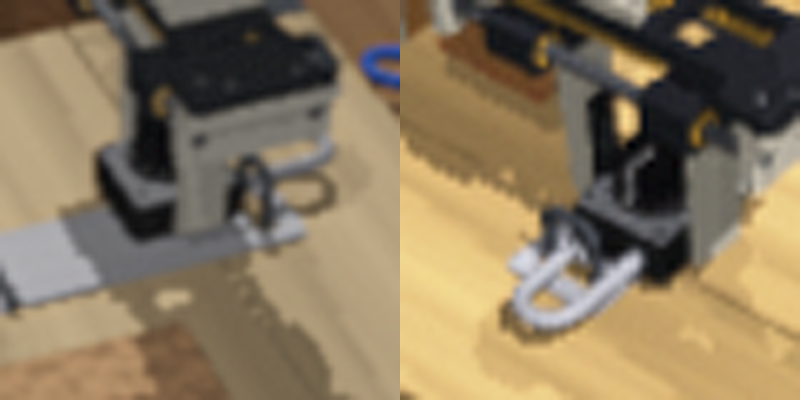

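View pics/w11c.png

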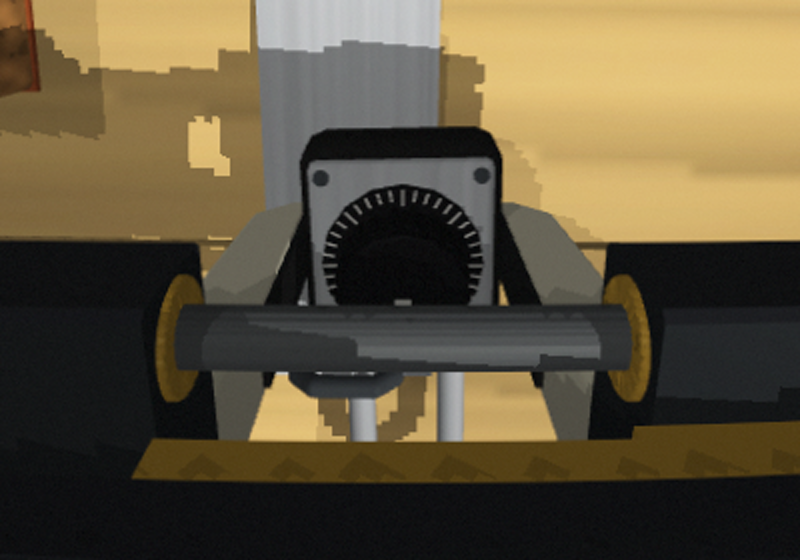

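Run:
```python
from h import *
c=robot.get_calibration('wrist')
P=lambda x,y,z:onplane(c,x/2+120,y/2+120,z).round(4)
print('far edge',P(348,398,.130),'near edge',P(348,376,.133), 'ends',P(292,382,.131),P(402,380,.131))
im=cv2.imread('pics/w11.png');cv2.imwrite('pics/w11d.png',cv2.resize(im[295:340,250:360],(800,327),interpolation=cv2.INTER_CUBIC))
im=cv2.imread('pics/c11.png');cv2.imwrite('pics/c11d.png',cv2.resize(im[170:200,265:300],(700,600),interpolation=cv2.INTER_CUBIC))
```

```text
far edge [ 0.6543 -0.0261  0.13  ] near edge [ 0.6452 -0.0259  0.133 ] ends [ 0.6491 -0.0412  0.131 ] [ 0.6473 -0.0115  0.131 ]
```

View pics/w11d.png

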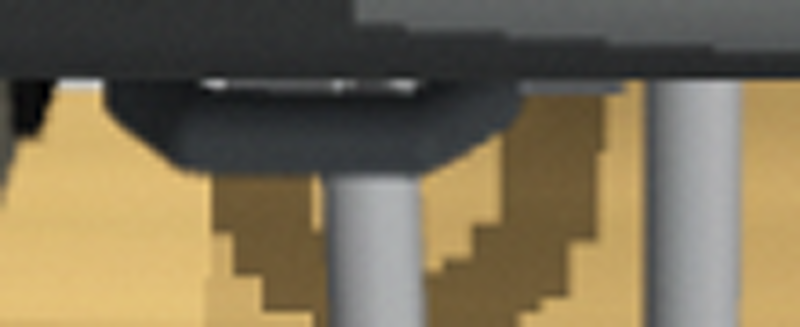

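View pics/c11d.png

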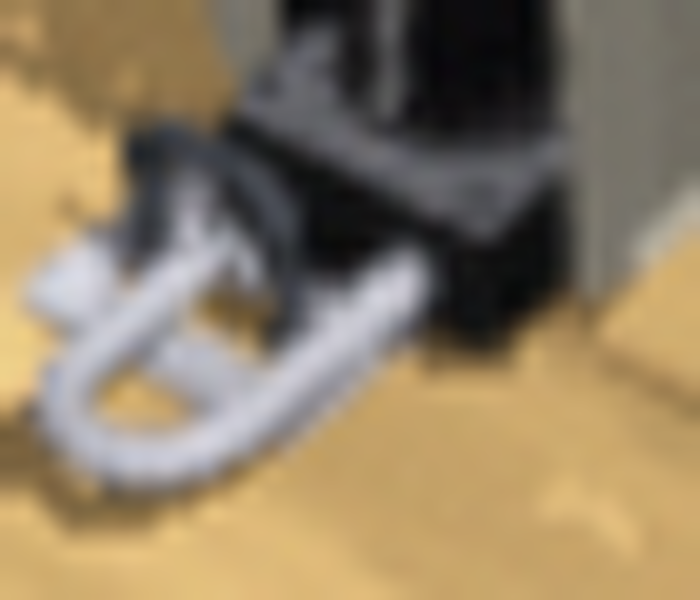

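Request:
{"api": "drive_tool", "payload": {
  "steps": [
    {"jaw": 0.3,"tx": -0.005,"ty": 0,"tz": 0,"turn": 0},
    {"jaw": 0.3,"tx": -0.005,"ty": 0,"tz": -0.01,"turn": 0},
    {"jaw": 0.3,"tx": -0.005,"ty": 0,"tz": -0.02,"turn": 0},
    {"jaw": 0.3,"tx": -0.005,"ty": 0,"tz": -0.03,"turn": 0},
    {"jaw": 0.3,"tx": -0.005,"ty": 0,"tz": -0.04,"turn": 0},
    {"jaw": 0.3,"tx": -0.005,"ty": 0,"tz": -0.04,"turn": 0}
  ]
}}

```text
t: 13.65
tool_pos: [0.6138, -0.013, 0.1242]
orientation: [-0.057, 3.14, -0.0]
force: [0.6, 0.4, -6.0]
opening: 0.0517
```

The only force is the weight, and the leg is already above the arch's inside height, so it has cleared. I'll lift on.

Request:
{"api": "drive_tool", "payload": {
  "steps": [
    {"jaw": 0.3,"tx": 0,"ty": 0,"tz": -0.03,"turn": 0},
    {"jaw": 0.3,"tx": 0,"ty": 0,"tz": -0.07,"turn": 0},
    {"jaw": 0.3,"tx": 0,"ty": 0,"tz": -0.13,"turn": 0},
    {"jaw": 0.3,"tx": 0,"ty": 0,"tz": -0.2,"turn": 0},
    {"jaw": 0.3,"tx": 0,"ty": 0,"tz": -0.28,"turn": 0},
    {"jaw": 0.3,"tx": 0,"ty": 0,"tz": -0.36,"turn": 0},
    {"jaw": 0.3,"tx": 0,"ty": 0,"tz": -0.44,"turn": 0},
    {"jaw": 0.3,"tx": 0,"ty": 0,"tz": -0.5,"turn": 0},
    {"jaw": 0.3,"tx": 0,"ty": 0,"tz": -0.52,"turn": 0},
    {"jaw": 0.3,"tx": 0,"ty": 0,"tz": -0.52,"turn": 0},
    {"jaw": 0.3,"tx": 0,"ty": 0,"tz": -0.52,"turn": 0},
    {"jaw": 0.3,"tx": 0,"ty": 0,"tz": -0.52,"turn": 0}
  ]
}}

```text
t: 14.85
tool_pos: [0.6126, -0.0129, 0.2775]
orientation: [0.057, -3.138, -0.001]
force: [-0.1, 0.7, -7.0]
opening: 0.0518
```

Run:
```python
from h import *
st=robot.read_state();print(st['t'],st['tool_pos'],st['dq'].round(3),st['force'],st['opening'])
im1,_=snap('side','s12');im2,_=snap('scene','c12')
cv2.imwrite('pics/a12.png',np.hstack([cv2.resize(im1[130:330,230:430],(400,400)),cv2.resize(im2[70:220,210:360],(400,400))]))
```

```text
14.85 [ 0.61256815 -0.0129119   0.27752892] [-0.001  0.004 -0.001  0.001  0.001  0.002] [-0.07107799  0.69569211 -6.96737057] 0.05184665313576328
```

View pics/a12.png

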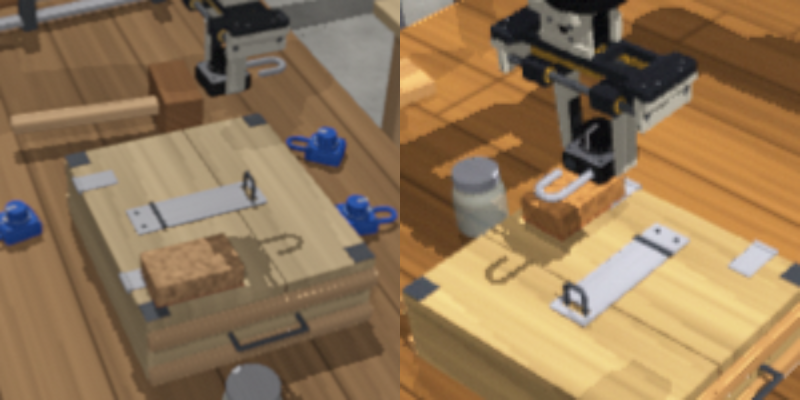

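The lock hangs open in the gripper about 17 cm above the lid, the staple is free, and the bystanders look untouched.

Run:
```python
from h import *
for n,a in [('side0','s12'),('scene0','c12')]:
    d=cv2.absdiff(cv2.imread(f'pics/{n}.png'),cv2.imread(f'pics/{a}.png')).max(2)
    if n=='side0': print('mallet',(d[160:200,235:330]>60).mean(),'jar',(d[312:356,340:372]>60).mean(),'block',(d[250:282,302:352]>60).mean())
    else: print('mallet',(d[205:290,340:430]>60).mean(),'jar',(d[128:158,228:250]>60).mean())
print(robot.close_job())
```

```text
mallet 0.004210526315789474 jar 0.26988636363636365 block 0.01375
mallet 0.0 jar 0.29848484848484846
the job is handed in; nothing more can be done
None
```

The jar regions differ between the two pictures, so I'll check whether it moved or the light changed.

Run:
```python
from h import *
f=lambda n,r:cv2.resize(cv2.imread(f'pics/{n}.png')[r],(400,300),interpolation=cv2.INTER_CUBIC)
a=np.s_[300:375,306:406];b=np.s_[115:175,200:280]
cv2.imwrite('pics/jar.png',np.vstack([np.hstack([f('side0',a),f('s12',a)]),np.hstack([f('scene0',b),f('c12',b)])]))
```

```text
(no output)
```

View pics/jar.png

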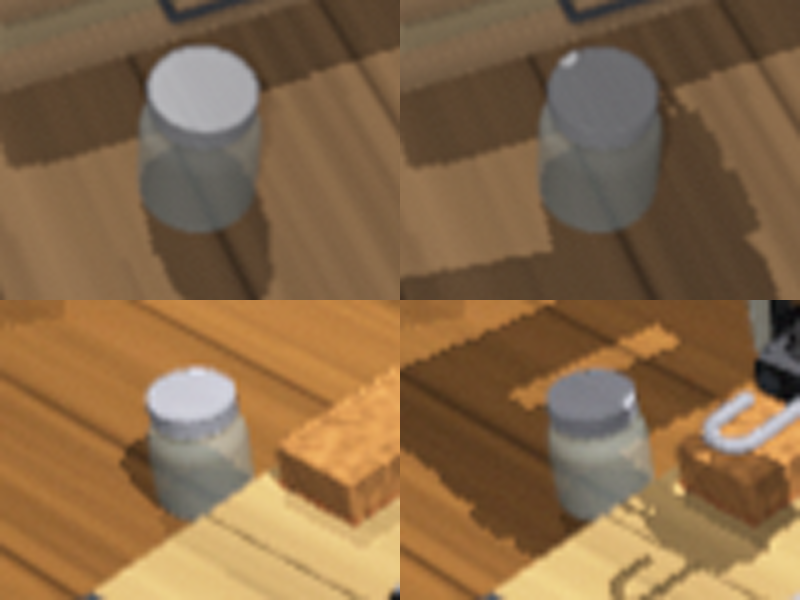

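The padlock is open, off the staple and held up by the gripper, and the job is handed in at about 15 s of the 70 s allowed.

**What I did:** I gripped the dial and turned it about 77° clockwise, through a false notch. The shackle then sprang out about 11 mm, with the pointer in line with the case. I regripped on the case and drew it back against the staple until the shackle hit its stop at about 20 N. The image measurement put the short-leg tip within 1 mm of its right-out position. I then brought the case forward so the staple stood in the gap, and lifted it off.

**Last checks:**
- **Lock:** it is open in the gripper at about 52 mm grip width, its underside about 17 cm above the lid. The arm is still and carries only the lock's weight.
- **Bystanders:** the mallet and sanding block show almost no change between the first and last pictures. The jar failed that check, but enlarged crops show it in the same place, now in the arm's shadow.
- **One thing that went wrong:** the first grip on the case was about 9° skewed and did not square up. I released it, turned the gripper and gripped again without trouble.

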